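Check a feed pad with the spring tester

TASK

Lay the long feed pad, the one with the printed ring, ring side up on the sloped rest, flat on the slope with its long side up against both stop pins and centred side to side, and let go of it. Then lift the spring tester out of its holder and press its plunger gently on the middle of the ring, the tester square to the pad's sloping face, until the plunger is about half way in, never driving it hard home. Finish while holding the tester pressed there, still in the gripper, and leave the other things on the bench where they are.

Things in the scene. Friction and masses are not known exactly. Their poses are not given: they have to be found in the camera images.
- pad: Long feed pad, a loose block 40 (x) by 80 (y) by 28 (z) mm, about 0.22 kg: 10 mm of aluminium below, 18 mm of hard black rubber above. Lies ring side up on the bench. Origin at the centre of its underside, z up out of the ringed face. To be gripped across its 40 mm width.
- spot (a point): Centre of the printed white ring (14 mm across) on the pad's rubber top face: 20 mm from the pad's middle along its +y, 28 mm above its underside. Moves with the pad; its axes are the pad's.
- rest_top: Sloped aluminium plate of the fixed checking rest, 100 (x, up the slope) by 110 (y) mm, sloping at 0.30 rad (17 degrees), its high side towards the robot. Origin at the centre of its upper face, 60 mm above the bench; z square out of the plate. Two stop pins, 8 mm in diameter and 10 mm high, stand on it at x = -29 mm, y = -28 and +28 mm; a finger fits between them (48 mm).
- seat (a point): Point on the plate's upper face where the middle of the pad's underside lies when the pad is against both pins and centred: x = -5 mm, y = 0 on the plate. Axes are the plate's. The pad's long side (y) lies along the plate's y, either end on either side.
- holder: Fixed black block 75 by 75 by 60 mm high with a 25 mm upright through hole in its middle, in which the tester stands. Origin at the centre of its underside.
- tester: Spring tester, a loose hand gauge, about 0.18 kg: grey square housing 30 by 30 by 60 mm high, a dial 26 mm wide, 5 mm high on top, and below a steel stem 20 mm in diameter, 35 mm long, with the plunger. Origin at the centre of the housing's underside; z along the axis, plunger to dial. It stands in the holder, housing sitting on the block's top; lift it 50 mm to clear.
- tip (a point): End of the plunger's round tip (8 mm in diameter), on the tester's axis, 47 mm below the tester's origin when the plunger is out. It moves with the plunger; its axes are the tester's.
- plunger (a joint): How far the plunger is pushed into the tester: 0 (fully out) to 0.010 m (fully in). Spring force 1 N at first touch, 3.5 N half way, 6 N fully in.
- short_pad: Another feed pad, 40 by 58 by 28 mm, without a ring, lying near the long one; to be left alone. Origin at the centre of its underside.
- bottle: Black bottle, 66 mm in diameter, 170 mm high, to be left alone. Origin at the centre of its underside.
- spool: Empty wooden wire spool standing on end, 110 mm in diameter, 60 mm high, to be left alone. Origin at the centre of its underside.
- screwdriver: Screwdriver lying on the bench, to be left alone. It lies along its x axis, handle to -x.
- wrench: Wrench lying on the bench, to be left alone. It lies along its x axis, handle to -x.
- jar: Small jar, 56 mm in diameter, 70 mm high, to be left alone. Origin at the centre of its underside.
- collar: Steel ring lying flat, 44 mm in diameter, 16 mm high, to be left alone. Origin at the centre of its underside.
Not all that is in view belongs to the job. What is meant by the part that bears rest_top is not purple, and is the smaller of those in its own colour.

How it is judged:
By the outcome, as a careful person would: the job done as asked, in the order asked, and still so for the second after the job is handed in, while the arm keeps its last pose, push and grip.
It also fails if it takes over 51 s, if anything falls off the work surface, if the arm or the gripper's body presses on something with over 40 N, if the wrist force passes 120 N, or if a joint passes its speed limit or range.

ROBOT

A 6-joint arm with a two-finger parallel gripper is mounted at the origin on the work surface. World frame = base frame: x ahead of the robot, y to its left, z up, the work surface at z = 0. Lengths are in m, angles in degrees, forces in N, time in s.
With the tool pointing down it reaches from about 0.35 to 0.875 m from the base axis. Payload 4.2 kg.
Tool frame: the origin (TCP) lies on the centre line of the jaws, within the pads' length; the fingertips stand 22 mm ahead of it and the grasp point (between the pads) lies 3 mm ahead of it; z points along the fingers, y is the line along which they close (so a half turn about z gives the same grasp; the last joint's range is limited). The gripper opens to 85 mm and grips with 20 to 120 N. Pads are 22 mm wide; open, the fingers measure 114 mm over their backs; the gripper's body (76 mm by 85 mm) begins 54 mm behind the grasp point. The pads swing forward as they close: fully open they stand 13 mm farther back than shut.
Start: joints at [89.473, 22.042, 0.453, 0, -68.411, -14.817], TCP at [0.165, 0.603, 0.253] pointing down, gripper open.
Joint ranges: [-179.83, 179.83], [-69.29, 118.12], [-61.27, 80.66], [-181.25, 117.63], [-171.15, -9.14], [-177.46, 177.46]. Speed limits (degrees/s): [159.86, 159.86, 180, 180, 180, 180].

INTERFACE

Orientations are given as [roll, pitch, yaw] about the fixed x, y, z axes, in that order (R = Rz(yaw) Ry(pitch) Rx(roll)).
In Python, from rig import bot gives the robot as it stands.
- The arm moves only by the shell command python3 -m handwheel 'ROWS' [FORCE]. ROWS is JSON, a list of rows, each a list of 5 numbers: the shift along the tool's x, y, z as a fraction of full scale, then the turn about the tool's z as a fraction of full scale, then the opening, from -1 (shut) to 1 (fully open). In form: [[dx, dy, dz, roll, gripper], ...]. A call has exactly 10 rows; each row shifts and turns the commanded pose from where the row before left it, along the tool's axes as they then stand; what a row does not reach is not made up. Full scale, the value 1, is 1 m for a shift and 90 degrees for a turn. A row lasts 1/8 s, in which the tool goes at most 62.5 mm and 10.7 degrees, less where a joint would pass 70% of its speed; a pose out of reach is approached as far as the arm can. A call with a number of a shift or a turn outside -1 to 1 is refused whole. A call with a gripper value outside its range is refused whole. The fingers move at their own pace and stop on an object; FORCE is the grip in N (left out, the last holds). Time passes only in rows, so rows that do not move let the fingers close, or fill a call up. It gives the time, the measured TCP pose, the force, the opening and the grip force at its end, in the units of the state.
- bot.get_obs(): the state, without advancing time (a new reading comes with each control period).
- bot.capture(name): name is "scene" or "top" or "wrist"; returns a dict with "color" (400x640x3 uint8, blue, green, red), "depth" (400x640 float32, m along the optical axis (not along the pixel's ray), 0 where there is no reading), "camera_matrix" (3x3 intrinsics, pixels), "R" (3x3) and "t" (3): a world point X has camera coordinates R X + t. Camera axes: x right, y down, z forward; pixel columns grow to the right and rows downward; lengths in m; the calibration is good to about 2 mm. A picture is of the moment at which its call begins.
- bot.finish_job(): hands the job in; it is judged then, once.
Trained networks look in the newest picture that a camera, given by its name, has taken for a name from the list of things; names that differ only in an ending like _2 or _b are one class to them, and where a whole thing is asked for, a point or a joint stands for the part that bears it (a point fixed in the world has none). Each returns a list of dicts, best first, with "confidence" (0 to 1); they miss things now and then, are a little off and sometimes report something else, mostly with a low value. They report only what shows in the picture. A call takes as long as a camera call. They do not tell look-alikes from the thing itself.
- bot.boxes_of(camera, target): "xy" ([column, row] in pixels, amid what is visible of it).
- bot.regions_of(camera, target): "pixels" (400x640 bool, what is visible of it) and "xy" ([column, row] in pixels, amid what is visible of it).
The state is a dict: "clock": time; "q": joint angles; "qvel": joint speeds; "tau": joint torques, N m; "position": TCP position; "tool_rot": TCP orientation; "contact_force": force on the tool from outside, world axes, zero at the start; "ft_torque": the same for the moment, N m; "width": finger opening in m; "finger_force": force on a finger pad.
Only numpy, scipy, OpenCV 4.12 (cv2) and the standard library are available. Lean on these libraries where they do the work, as an engineer would, in place of code of your own. Each camera call takes 0.05 s, during which the arm holds its last target. There are 200 camera calls.

## Working session

There is one attempt and no reset: what is moved stays moved. The work goes in short steps, Python scripts to look and compute and a shell command to move; the robot and the scene stay as the last step left them, time stands still between calls to the robot, and variables do not carry over. Pictures are saved under pics/ and viewed, at most 10 in all, crops included, and the job is handed in when it is done.

```bash
ls; mkdir -p pics
cat > h.py <<'E'
import numpy as np, cv2
from rig import bot
def pt(c,u,v,z=None):
    K=c["camera_matrix"];R=np.array(c["R"]);t=np.array(c["t"])
    r=np.linalg.inv(K)@[u,v,1]; o=-R.T@t; d=R.T@r
    if z is not None: return o+d*(z-o[2])/d[2]
    return o+d*c["depth"][int(round(v)),int(round(u))]
def cloud(c,m=None):
    m=(c["depth"]>0) if m is None else m&(c["depth"]>0)
    v,u=np.nonzero(m); Z=c["depth"][v,u]
    r=np.linalg.inv(c["camera_matrix"])@np.vstack([u,v,np.ones(len(u))])*Z
    return (np.array(c["R"]).T@(r-np.array(c["t"])[:,None])).T
def proj(c,X):
    p=c["camera_matrix"]@(np.array(c["R"])@X+np.array(c["t"])); return p[:2]/p[2]
E
python3 - <<'E'
from h import *
np.set_printoptions(precision=3,suppress=True)
print(bot.get_obs())
ims=[]
for n in("scene","top"):
    c=bot.capture(n); cv2.imwrite(f"pics/{n}0.png",c["color"])
    print(n,"cam at",-np.array(c["R"]).T@np.array(c["t"]))
    for k in("pad","spot","rest_top","holder","tester","short_pad","bottle","spool","screwdriver","wrench","jar","collar"):
        for d in bot.boxes_of(n,k)[:4]:
            print(k,round(d["confidence"],2),np.array(d["xy"]).round(),pt(c,*d["xy"]))
E
```

```text
pics
{'clock': 0.0, 'q': array([ 89.471,  22.09 ,   0.378,  -0.03 , -68.409, -14.817]), 'qvel': array([-0.042, -0.071,  0.002,  0.033,  0.023,  0.095]), 'tau': array([ -0.001, -39.229,  18.84 ,   4.186,  -0.005,   0.   ]), 'position': array([0.165, 0.602, 0.252]), 'tool_rot': array([179.876,  -0.004, -15.357]), 'contact_force': array([-0.401, -0.549, -0.567]), 'ft_torque': array([-0.016,  0.021,  0.008]), 'finger_force': 0.0, 'width': 0.08556944852238893}
scene cam at [ 0.983 -0.772  1.058]
pad 0.61 [392. 161.] [0.606 0.249 0.027]
rest_top 0.76 [165. 310.] [ 0.401 -0.458  0.061]
rest_top 0.7 [246. 270.] [ 0.489 -0.283  0.061]
rest_top 0.63 [178. 222.] [ 0.271 -0.264  0.078]
holder 0.88 [342. 215.] [ 0.595 -0.025  0.058]
tester 0.6 [343. 195.] [ 0.589 -0.014  0.122]
short_pad 0.62 [334. 154.] [0.451 0.185 0.029]
short_pad 0.6 [343. 215.] [ 0.597 -0.024  0.062]
bottle 0.79 [441. 128.] [0.694 0.356 0.109]
spool 0.56 [420. 236.] [0.79  0.017 0.059]
spool 0.37 [286. 368.] [ 0.7   -0.433  0.068]
screwdriver 0.63 [337. 297.] [ 0.691 -0.214  0.02 ]
wrench 0.56 [365. 112.] [0.424 0.432 0.004]
[... 233 characters left out ...]
 0.264 0.03 ]
rest_top 0.79 [393. 282.] [ 0.26  -0.249  0.078]
rest_top 0.76 [398. 211.] [ 0.492 -0.269  0.068]
rest_top 0.59 [452. 240.] [ 0.399 -0.446  0.059]
holder 0.83 [317. 189.] [0.56  0.    0.064]
tester 0.64 [313. 181.] [0.576 0.013 0.126]
tester 0.5 [240. 176.] [0.603 0.265 0.03 ]
tester 0.21 [347. 248.] [ 0.37  -0.103  0.016]
short_pad 0.65 [203. 148.] [0.68  0.374 0.121]
short_pad 0.53 [256. 220.] [0.455 0.204 0.031]
bottle 0.73 [202. 150.] [0.674 0.377 0.121]
spool 0.72 [303. 127.] [0.771 0.053 0.059]
wrench 0.71 [186. 227.] [0.431 0.442 0.009]
jar 0.71 [440. 157.] [ 0.676 -0.41   0.071]
collar 0.67 [354. 250.] [ 0.362 -0.127 -0.   ]
collar 0.6 [398. 209.] [ 0.498 -0.27   0.061]
```

View pics/scene0.png

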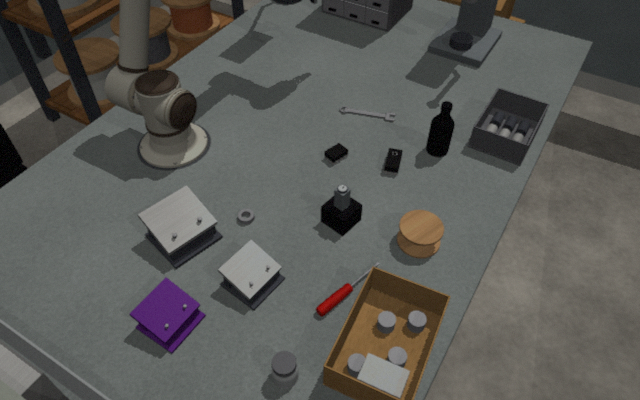

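View pics/top0.png

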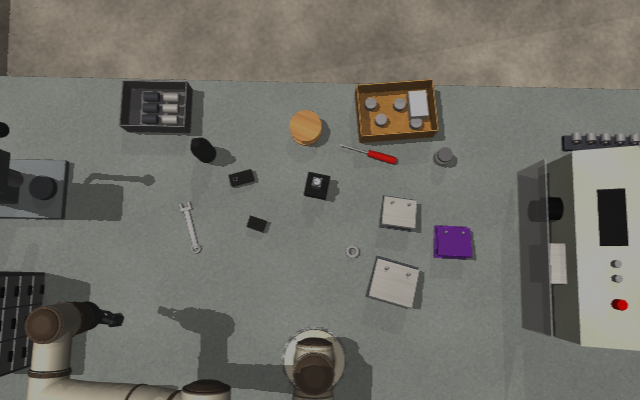

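Long pad at scene (392,161)/top (240,178), ringed and longer; look-alike short pad at (337,153)/(256,220). Rest candidates in top view: grey (398,211), bigger grey (393,282), purple (452,240) → smaller grey (398,211). Tester in holder at (317,185).

```bash
cat >> h.py <<'E'
def rect(P):
    (c,s,a)=cv2.minAreaRect(P[:,:2].astype(np.float32)); return np.round(c,4),np.round(s,4),round(a,1)
def region(n,k,near):
    c=bot.capture(n); best=None
    for d in bot.regions_of(n,k):
        P=cloud(c,d["pixels"]); 
        if len(P)<20: continue
        e=np.linalg.norm(np.median(P,0)[:2]-near)
        if best is None or e<best[0]: best=(e,P,d)
    return c,best[1],best[2]
E
python3 - <<'E'
from h import *
np.set_printoptions(precision=3,suppress=True)
for n in("scene","top"):
    for k,q,z in(("pad",(.6,.255),.028),("rest_top",(.49,-.275),.06),("holder",(.575,-.0),.06),("tester",(.58,0),.12),("short_pad",(.455,.2),.028)):
        try:c,P,d=region(n,k,q)
        except Exception as e: print(n,k,"none");continue
        print(n,k,d["confidence"],len(P),np.median(P,0),rect(P[abs(P[:,2]-z)<(.03 if k=="rest_top" else .006)]))
        if k=="rest_top":
            A=np.c_[P[:,:2],np.ones(len(P))]; s=np.linalg.lstsq(A,P[:,2],rcond=None)[0]
            r=abs(A@s-P[:,2])<.006; s=np.linalg.lstsq(A[r],P[r,2],rcond=None)[0]
            print("  slope",np.arctan(np.hypot(*s[:2])),"uphill dir",np.degrees(np.arctan2(s[1],s[0])), rect(P[r]))
ims=[]
for n,(u,v) in(("scene",(392,161)),("top",(240,178)),("scene",(250,272)),("top",(398,211))):
    c=bot.capture(n)["color"]; ims.append(cv2.resize(c[v-32:v+32,u-40:u+40],(400,300),interpolation=cv2.INTER_CUBIC))
cv2.imwrite("pics/crop1.png",np.vstack([np.hstack(ims[:2]),np.hstack(ims[2:])]))
E
```

```text
scene pad 0.77 344 [0.605 0.248 0.027] (array([0.602, 0.259]), array([0.039, 0.089]), 17.2)
scene rest_top 0.96 1924 [ 0.494 -0.278  0.059] (array([ 0.492, -0.274]), array([0.112, 0.096]), 83.1)
  slope 0.29808135344498526 uphill dir 173.61621940098522 (array([ 0.492, -0.274]), array([0.112, 0.096]), 83.1)
scene holder 0.73 990 [ 0.594 -0.023  0.052] (array([0.579, 0.   ]), array([0.08 , 0.077]), 77.0)
scene tester 0.77 354 [ 0.583 -0.009  0.104] (array([ 0.578, -0.   ]), array([0.032, 0.032]), 79.8)
scene short_pad 0.72 338 [0.451 0.194 0.025] (array([0.446, 0.201]), array([0.061, 0.044]), 75.3)
top pad 0.84 315 [0.599 0.261 0.028] (array([0.601, 0.263]), array([0.042, 0.081]), 17.2)
top rest_top 0.65 985 [ 0.488 -0.271  0.061] (array([ 0.49 , -0.271]), array([0.111, 0.099]), 83.5)
  slope 0.2872499016081306 uphill dir 173.09226104782462 (array([ 0.489, -0.271]), array([0.111, 0.097]), 83.7)
top holder 0.63 337 [0.565 0.004 0.06 ] (array([0.576, 0.005]), array([0.073, 0.074]), 79.7)
top tester none
top short_pad 0.79 204 [0.445 0.204 0.028] (array([0.445, 0.205]), array([0.056, 0.039]), 72.4)
```

View pics/crop1.png

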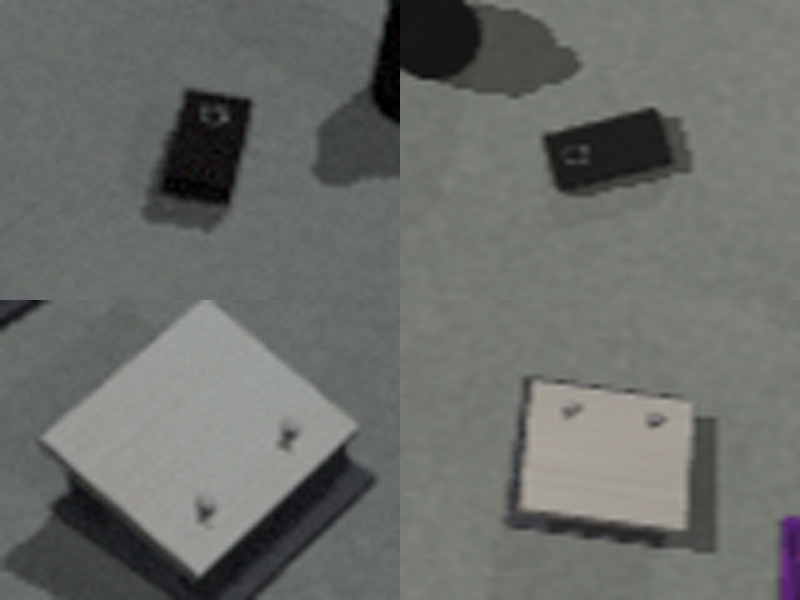

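The crops confirm: ringed long pad (ring towards +y), and small grey rest with two pins on its far (low) side.

```bash
cat >> h.py <<'E'
def plan(p,yaw,k=10,frm=None):
    """per-row tool-frame steps over k rows from measured pose to p,yaw"""
    o=bot.get_obs(); P=np.array(o["position"]); y0=o["tool_rot"][2]
    if frm is not None: P,y0=np.array(frm[:3]),frm[3]
    d=(np.array(p)-P); dy=(yaw-y0+180)%360-180
    print("from",P.round(4),round(y0,2),"d",d.round(4),"turn",round(dy,2),"per row mm",round(np.linalg.norm(d)/k*1e3,1),"deg",round(dy/k,2))
    for i in range(k):
        a=np.radians(y0+dy*i/k); s=d/k
        print([round(float(v),3) for v in(s[0]*np.cos(a)+s[1]*np.sin(a),s[0]*np.sin(a)-s[1]*np.cos(a),-s[2])]+[round(-dy/k/90,3)])
E
python3 -c "
from h import *
plan((.602,.261,.20),-72.8)"
```

```text
from [0.1654 0.6027 0.2533] -15.35 d [ 0.4366 -0.3417 -0.0533] turn -57.45 per row mm 55.7 deg -5.75
[0.051, 0.021, 0.005, np.float64(0.064)]
[0.053, 0.016, 0.005, np.float64(0.064)]
[0.054, 0.011, 0.005, np.float64(0.064)]
[0.055, 0.005, 0.005, np.float64(0.064)]
[0.055, -0.0, 0.005, np.float64(0.064)]
[0.055, -0.006, 0.005, np.float64(0.064)]
[0.054, -0.011, 0.005, np.float64(0.064)]
[0.053, -0.017, 0.005, np.float64(0.064)]
[0.051, -0.022, 0.005, np.float64(0.064)]
[0.048, -0.027, 0.005, np.float64(0.064)]
```

```bash
python3 -m handwheel '[[0.051,0.021,0.005,0.064,1],[0.053,0.016,0.005,0.064,1],[0.054,0.011,0.005,0.064,1],[0.055,0.005,0.005,0.064,1],[0.055,0,0.005,0.064,1],[0.055,-0.006,0.005,0.064,1],[0.054,-0.011,0.005,0.064,1],[0.053,-0.017,0.005,0.064,1],[0.051,-0.022,0.005,0.064,1],[0.048,-0.027,0.005,0.064,1]]' 40
python3 - <<'E'
from h import *
np.set_printoptions(precision=4,suppress=True)
c=bot.capture("wrist"); cv2.imwrite("pics/w1.png",c["color"])
o=bot.get_obs();print(o["position"],o["tool_rot"],o["q"],"cam",-np.array(c["R"]).T@c["t"])
for k in("pad","spot"):
    for d in bot.regions_of("wrist",k):
        P=cloud(c,d["pixels"]); print(k,d["confidence"],d["xy"],np.median(P,0),rect(P[abs(P[:,2]-.028)<.005]))
E
```

```text
clock: 3.75
position: [0.602, 0.2611, 0.2033]
tool_rot: [-180.0, 0.0, -73.1]
contact_force: [0.6, 0.9, 0.3]
width: 0.0854
finger_force: 0.0
[0.6059 0.2568 0.202 ] [-179.9881   -0.1244  -73.5593] [ 37.0777  27.3197   1.279    0.1342 -63.9921 -20.6958] cam [0.6219 0.1951 0.3246]
pad 0.67 [322.1, 190.5] [0.6034 0.26   0.0286] (array([0.6024, 0.263 ]), array([0.0399, 0.08  ]), 16.2)
spot 0.68 [321.4, 191.1] [0.6034 0.2596 0.0286] (array([0.6024, 0.263 ]), array([0.0399, 0.08  ]), 16.2)
```

View pics/w1.png

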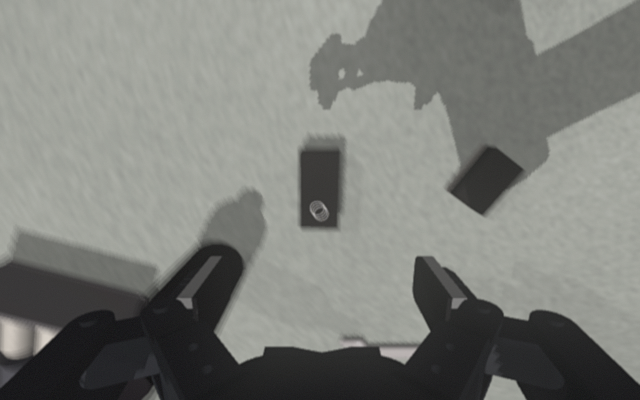

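Picture shows the ringed pad at (320,190) in wrist view, ring at (319,210) gripper-side, short pad at (486,180). Descend and grip.

```bash
python3 -m handwheel '[[0,0,0.03,0,1],[-0.001,0,0.04,0,1],[0,0,0.04,0,1],[0,0,0.03,0,1],[0,0,0.02,0,1],[0,0,0.01,0,1],[0,0,0,0,-1],[0,0,0,0,-1],[0,0,0,0,-1],[0,0,0,0,-1]]' 40
python3 -c "
from h import *
plan((.495,-.270,.22),-96.5,frm=(.602,.2615,.22,-73))"
```

```text
clock: 5.15
position: [0.6012, 0.264, 0.035]
tool_rot: [-179.8, 0.1, -72.9]
contact_force: [-0.5, 1.5, 4.4]
width: 0.0391
finger_force: 42.6
from [0.602  0.2615 0.22  ] -73 d [-0.107  -0.5315  0.    ] turn -23.5 per row mm 54.2 deg -2.35
[0.048, 0.026, -0.0, 0.026]
[0.049, 0.024, -0.0, 0.026]
[0.05, 0.022, -0.0, 0.026]
[0.051, 0.02, -0.0, 0.026]
[0.051, 0.018, -0.0, 0.026]
[0.052, 0.016, -0.0, 0.026]
[0.053, 0.013, -0.0, 0.026]
[0.053, 0.011, -0.0, 0.026]
[0.053, 0.009, -0.0, 0.026]
[0.054, 0.007, -0.0, 0.026]
```

```bash
python3 -m handwheel '[[0,0,-0.06,0,-1],[0,0,-0.062,0,-1],[0,0,-0.062,0,-1],[0.048,0.026,0,0.026,-1],[0.049,0.024,0,0.026,-1],[0.05,0.022,0,0.026,-1],[0.051,0.02,0,0.026,-1],[0.051,0.018,0,0.026,-1],[0.052,0.016,0,0.026,-1],[0.053,0.013,0,0.026,-1]]'
python3 - <<'E'
from h import *
c=bot.capture("wrist"); cv2.imwrite("pics/w2.png",c["color"])
print(bot.get_obs()["position"])
E
python3 -m handwheel '[[0.053,0.011,0,0.026,-1],[0.053,0.009,0,0.026,-1],[0.054,0.007,0,0.026,-1],[0,0,0,0,-1],[0,0,0,0,-1],[0,0,0,0,-1],[0,0,0,0,-1],[0,0,0,0,-1],[0,0,0,0,-1],[0,0,0,0,-1]]'
python3 - <<'E'
from h import *
np.set_printoptions(precision=4,suppress=True)
c=bot.capture("wrist"); a=cv2.imread("pics/w2.png")
cv2.imwrite("pics/w23.png",np.hstack([cv2.resize(a,(400,250)),cv2.resize(c["color"],(400,250))]))
o=bot.get_obs();print(o["position"],o["tool_rot"],o["q"])
rs=bot.regions_of("wrist","rest_top")
for d in rs:
    P=cloud(c,d["pixels"]); A=np.c_[P[:,:2],np.ones(len(P))]; s=np.linalg.lstsq(A,P[:,2],rcond=None)[0]
    r=abs(A@s-P[:,2])<.004; s=np.linalg.lstsq(A[r],P[r,2],rcond=None)[0]
    print(d["confidence"],d["xy"],np.median(P,0),rect(P[r]),"slope",np.arctan(np.hypot(*s[:2])),np.degrees(np.arctan2(s[1],s[0])),"z@center",s@[.491,-.272,1])
E
```

```text
clock: 6.4
position: [0.5236, -0.1124, 0.2169]
tool_rot: [179.9, 0.0, -89.4]
contact_force: [0.1, -0.8, -2.1]
width: 0.0389
finger_force: 41.9
[ 0.52167384 -0.1170602   0.21681772]
clock: 7.7
position: [0.4933, -0.2699, 0.2173]
tool_rot: [180.0, -0.0, -96.3]
contact_force: [0.4, -0.1, -1.8]
width: 0.0387
finger_force: 41.9
[ 0.4933 -0.27    0.2173] [179.9996  -0.     -96.3366] [-12.1853  17.6241 -11.6018   0.0001 -60.7745   5.8486]
0.94 [575.1, 191.9] [ 0.2716 -0.254   0.0744] (array([ 0.2624, -0.2533]), array([0.1423, 0.1212]), 75.1) slope 0.3002350864559793 164.71886088534546 z@center 0.007534971017196634
0.93 [414.4, 17.2] [ 0.4034 -0.408   0.0585] (array([ 0.4007, -0.4059]), array([0.0301, 0.098 ]), 78.8) slope 0.3012751691021795 -175.96870297523412 z@center 0.028812958743756556
```

View pics/w23.png

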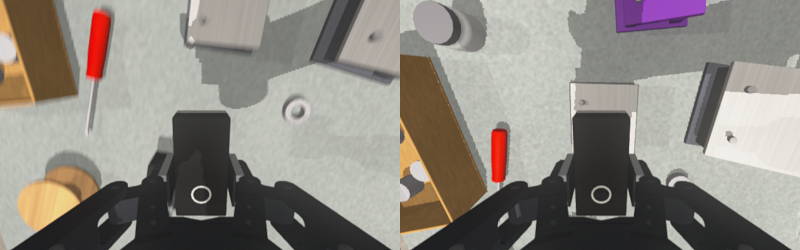

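```bash
cat > rest.py <<'E'
from h import *
np.set_printoptions(precision=4,suppress=True)
def fit(c,C=(.491,-.272),rad=.09):
    P=cloud(c); P=P[(np.linalg.norm(P[:,:2]-C,axis=1)<rad)&(P[:,2]>.035)&(P[:,2]<.09)]
    best=None; rng=np.random.default_rng(0)
    for _ in range(400):
        a,b,d=P[rng.choice(len(P),3,False)]; n=np.cross(b-a,d-a); l=np.linalg.norm(n)
        if l<1e-6: continue
        n/=l; n*=np.sign(n[2])
        if abs(n[2]-np.cos(.3))>.03: continue
        m=abs((P-a)@n)<.0015
        if best is None or m.sum()>best.sum(): best=m
    Q=P[best]; m0=Q.mean(0); n=np.linalg.svd(Q-m0,full_matrices=False)[2][2]; n*=np.sign(n[2])
    up=-np.array([n[0],n[1]]); 
    return P,Q,m0,n,np.degrees(np.arctan2(up[1],up[0])),np.arccos(n[2])
def ends(Q,m0,n,yaw):
    a=np.radians(yaw); h=np.array([np.cos(a),np.sin(a),0]); x=h-n*(h@n); x/=np.linalg.norm(x); y=np.cross(n,x)
    u=(Q-m0)@x; v=(Q-m0)@y; return x,y,u,v
E
python3 - <<'E'
from rest import *
for nm in("wrist","scene","top"):
    c=bot.capture(nm); P,Q,m0,n,yaw,s=fit(c); print(nm,len(Q),"yaw",yaw,"slope",s,"rect",rect(Q),"z at (.491,-.272)",m0[2]-((np.array([.491,-.272])-m0[:2])@n[:2])/n[2])
    x,y,u,v=ends(Q,m0,n,173.5); pc=np.percentile
    for t in ((pc(u,.5),pc(u,99.5)),(pc(v,.5),pc(v,99.5))): print("  span",np.array(t),t[1]-t[0])
    print("  centre if both seen",m0+x*(pc(u,.5)+pc(u,99.5))/2+y*(pc(v,.5)+pc(v,99.5))/2, "ymax-end",(m0+y*pc(v,99.5)), "y via far end",(m0+y*(pc(v,99.5)-.055)))
    if nm=="wrist":
        G=cloud(c); o=bot.get_obs()["position"]; g=G[(np.linalg.norm(G[:,:2]-o[:2],axis=1)<.06)&(abs(G[:,2]-.2103)<.004)]; print("pad",len(g),rect(g),np.median(g[:,2]))
E
```

```text
wrist 5011 yaw 172.89098880371154 slope 0.2987272143357794 rect (array([ 0.4919, -0.2722]), array([0.109 , 0.0958]), 83.0) z at (.491,-.272) 0.06100973978008946
  span [-0.0556  0.0439] 0.09948767544446208
  span [-0.0728  0.0247] 0.09752627534990824
  centre if both seen [ 0.4913 -0.2776  0.0607] ymax-end [ 0.4802 -0.3255  0.0623] y via far end [ 0.4864 -0.2708  0.0624]
pad 14254 (array([ 0.4931, -0.2715]), array([0.0804, 0.0662]), 83.2) 0.2110789658443991
scene 943 yaw 170.30780661038582 slope 0.2966108765128192 rect (array([ 0.4922, -0.2745]), array([0.1109, 0.0969]), 83.0) z at (.491,-.272) 0.06073684447180229
  span [-0.0485  0.0508] 0.0993072523553539
  span [-0.0574  0.0519] 0.10929189143211124
  centre if both seen [ 0.4924 -0.2749  0.0602] ymax-end [ 0.4873 -0.3293  0.0589] y via far end [ 0.4935 -0.2746  0.0598]
top 134 yaw 169.39568055722557 slope 0.2866861733934561 rect (array([ 0.4827, -0.2695]), array([0.1097, 0.0846]), 83.3) z at (.491,-.272) 0.059672724362072826
  span [-0.0542  0.0329] 0.08709273273839702
  span [-0.038   0.0707] 0.1087562173742313
  centre if both seen [ 0.4825 -0.2688  0.0623] ymax-end [ 0.4662 -0.3217  0.0642] y via far end [ 0.4724 -0.2671  0.0653]
```

```bash
python3 -m handwheel '[[0.001,-0.0015,0.03,0.004,-1],[0,0,0.03,0,-1],[0,0,0.03,0,-1],[0,0,0.018,0,-1],[0,0,0.007,0,-1],[0,0,0,0,-1],[0,0,0,0,0.5],[0,0,0,0,0.5],[0,0,0,0,0.5],[0,0,0,0,0.5]]'
python3 - <<'E'
from h import *
np.set_printoptions(precision=4,suppress=True)
c=bot.capture("wrist"); s=bot.capture("scene")
cv2.imwrite("pics/w4.png",np.hstack([cv2.resize(c["color"],(400,250)),cv2.resize(s["color"][230:330,170:330],(400,250),interpolation=cv2.INTER_CUBIC)]))
E
```

```text
clock: 9.2
position: [0.4948, -0.2713, 0.1027]
tool_rot: [-180.0, -0.0, -96.7]
contact_force: [0.1, 0.4, -0.8]
width: 0.0643
finger_force: 0.0
```

View pics/w4.png

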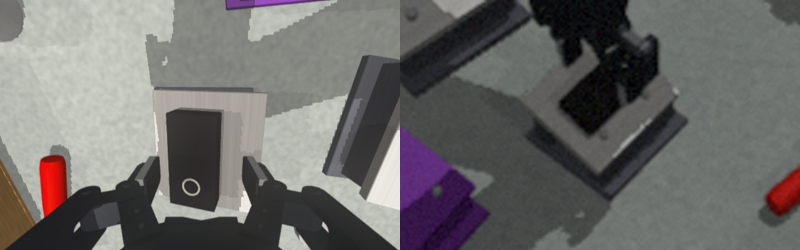

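```bash
cat > padm.py <<'E'
from rest import *
def padpose(c):
    X=np.array([-np.cos(np.radians(7)),np.sin(np.radians(7)),0]); n=np.array([-X[0]*np.sin(.3),-X[1]*np.sin(.3),np.cos(.3)])
    x=X*np.cos(.3)+np.array([0,0,np.sin(.3)]); y=np.cross(n,x); O=np.array([.4919,-.2722,.0605]); B=np.c_[x,y,n]
    P=(cloud(c)-O)@B; dark=c["color"].max(2)[c["depth"]>0]
    T=P[(abs(P[:,0]+5)<60)&(abs(P[:,2]-.028)<.004)&(abs(P[:,0]+.005)<.03)&(abs(P[:,1])<.055)&(dark<90)]
    D=P[(abs(P[:,2])<.003)&(abs(P[:,0])<.06)&(abs(P[:,1])<.065)&(dark>110)]
    A=np.c_[T[:,:2],np.ones(len(T))]; s=np.linalg.lstsq(A,T[:,2],rcond=None)[0]
    print("pad top (plate frame)",len(T),rect(T),"tilt",s[:2],"z",T[:,2].mean(),"u span",np.percentile(T[:,0],[1,99]),"v span",np.percentile(T[:,1],[1,99]))
    print("plate",len(D),rect(D),"z",np.median(D[:,2]))
    return P,dark
E
python3 - <<'E'
from padm import *
padpose(bot.capture("wrist"))
E
```

```text
pad top (plate frame) 11429 (array([-0.0026,  0.0003]), array([0.0403, 0.0806]), 0.0) tilt [-0.008  -0.0031] z 0.02818369649853488 u span [-0.0215  0.0173] v span [-0.038   0.0402]
plate 15778 (array([-0.0004, -0.0006]), array([0.1003, 0.1104]), 0.0) z 0.00025190580559634025
```

```bash
python3 -m handwheel '[[0,0,0.008,0,0.5],[0,-0.007,0,0,0.5],[0,-0.006,0,0,0.5],[0,-0.001,0,0,0.5],[0,-0.001,0,0,0.5],[0,-0.001,0,0,0.5],[0,-0.001,0,0,0.5],[0,-0.001,0,0,0.5],[0,0,0,0,0.5],[0,0,0,0,0.5]]'
python3 - <<'E'
from padm import *
padpose(bot.capture("wrist"))
E
```

```text
clock: 10.6
position: [0.5123, -0.2733, 0.0943]
tool_rot: [180.0, 0.0, -96.7]
contact_force: [-0.5, 1.1, 0.1]
width: 0.064
finger_force: 0.2
pad top (plate frame) 13139 (array([0.0002, 0.0004]), array([0.0803, 0.0471]), 90.0) tilt [-0.003  -0.0032] z 0.028222845569939738 u span [-0.0223  0.0209] v span [-0.0377  0.0401]
plate 16357 (array([-0.0002, -0.0005]), array([0.1102, 0.1002]), 89.9) z 0.00022671804385367622
```

```bash
python3 -m handwheel '[[0,-0.001,0,0,0.5],[0,0,0,0,0.5],[0,-0.0005,0,0,0.5],[0,0,0,0,0.5],[0,-0.0005,0,0,0.5],[0,0,0,0,0.5],[0,-0.0005,0,0,0.5],[0,0,0,0,0.5],[0,0,0,0,0.5],[0,0,0,0,0.5]]'
python3 - <<'E'
from padm import *
padpose(bot.capture("wrist"))
E
```

```text
clock: 11.9
position: [0.5145, -0.2735, 0.0942]
tool_rot: [179.9, 0.0, -96.7]
contact_force: [-2.6, 1.5, 1.5]
width: 0.0645
finger_force: 1.3
pad top (plate frame) 13083 (array([-0.0019,  0.0003]), array([0.0461, 0.0804]), 0.0) tilt [-0.0013 -0.0036] z 0.028251191813062175 u span [-0.0242  0.0186] v span [-0.0377  0.0401]
plate 16491 (array([-0.0001, -0.0005]), array([0.1102, 0.1002]), 90.0) z 0.00022211835219771936
```

```bash
python3 -m handwheel '[[0,-0.0005,0,0,0.5],[0,0,0,0,0.5],[0,-0.0005,0,0,0.5],[0,0,0,0,0.5],[0,0,0,0,0.5],[0,0,0,0,0.5],[0,0,0,0,0.5],[0,0,0,0,0.5],[0,0,0,0,0.5],[0,0,0,0,0.5]]'
python3 - <<'E'
from padm import *
padpose(bot.capture("wrist"))
E
```

```text
clock: 13.2
position: [0.5148, -0.2736, 0.0941]
tool_rot: [179.8, 0.0, -96.7]
contact_force: [-5.9, 0.8, 2.5]
width: 0.0641
finger_force: 3.0
pad top (plate frame) 13111 (array([-0.0021,  0.0004]), array([0.0804, 0.0459]), 89.9) tilt [-0.0009 -0.0031] z 0.028263403324315144 u span [-0.0243  0.0183] v span [-0.0377  0.0401]
plate 16530 (array([-0.0002, -0.0005]), array([0.1005, 0.1103]), 0.1) z 0.00022103638454753412
```

```bash
python3 -c "
from h import *
plan((.577,.003,.25),-17.5,k=6,frm=(.503,-.272,.245,-76.9))"
```

```text
from [ 0.503 -0.272  0.245] -76.9 d [0.074 0.275 0.005] turn 59.4 per row mm 47.5 deg 9.9
[-0.042, -0.022, -0.001, -0.11]
[-0.037, -0.029, -0.001, -0.11]
[-0.032, -0.035, -0.001, -0.11]
[-0.025, -0.04, -0.001, -0.11]
[-0.018, -0.044, -0.001, -0.11]
[-0.01, -0.046, -0.001, -0.11]
```

```bash
python3 -m handwheel '[[0,0.012,0,0,0.5],[0,0,-0.05,0,0.5],[0,0,-0.05,-0.11,0.5],[0,0,-0.05,-0.11,0.5],[-0.042,-0.022,-0.001,-0.11,0.5],[-0.037,-0.029,-0.001,-0.11,0.5],[-0.032,-0.035,-0.001,-0.11,0.5],[-0.025,-0.04,-0.001,-0.11,0.5],[-0.018,-0.044,-0.001,-0.11,0.5],[-0.01,-0.046,-0.001,-0.11,0.5]]'
python3 -m handwheel '[[0,0,0,-0.081,0.5],[0,0,0,0,0.5],[0,0,0,0,0.5],[0,0,0,0,0.5],[0,0,0,0,0.5],[0,0,0,0,0.5],[0,0,0,0,0.5],[0,0,0,0,0.5],[0,0,0,0,0.5],[0,0,0,0,0.5]]'
python3 - <<'E'
from padm import *
c=bot.capture("wrist"); cv2.imwrite("pics/w5.png",c["color"])
G=cloud(c); G=G[np.linalg.norm(G[:,:2]-[.577,.003],axis=1)<.06]
for z in(.06,.12,.125):
    g=G[abs(G[:,2]-z)<.0022]; print(z,len(g),rect(g) if len(g)>5 else "")
s=bot.capture("scene"); t=bot.capture("top"); padpose(s); padpose(t)
o=bot.get_obs(); print(o["q"],o["position"],o["tool_rot"])
E
```

```text
clock: 14.5
position: [0.5784, 0.0036, 0.2511]
tool_rot: [-179.9, -0.2, -17.1]
contact_force: [-0.6, -1.3, 1.7]
width: 0.064
finger_force: 0.0
clock: 15.75
position: [0.5772, 0.0017, 0.2503]
tool_rot: [-180.0, 0.0, -10.2]
contact_force: [-0.1, -0.2, 0.7]
width: 0.0638
finger_force: 0.0
0.06 3565 (array([0.5779, 0.0041]), array([0.0752, 0.0755]), 79.3)
0.12 444 (array([0.5781, 0.0038]), array([0.0298, 0.0303]), 78.9)
0.125 700 (array([0.5781, 0.0042]), array([0.025 , 0.0256]), 80.5)
pad top (plate frame) 555 (array([-0.0057,  0.0035]), array([0.0821, 0.0402]), 89.8) tilt [0.0177 0.0041] z 0.027637077656464868 u span [-0.0251  0.0131] v span [-0.0365  0.042 ]
plate 548 (array([0.0002, 0.0014]), array([0.0991, 0.1081]), 0.1) z -0.0002282772284179054
pad top (plate frame) 209 (array([-0.0028, -0.0007]), array([0.0433, 0.08  ]), 0.1) tilt [ 0.0025 -0.0071] z 0.027920699429846162 u span [-0.0242  0.0183] v span [-0.0404  0.0389]
plate 204 (array([ 0.0015, -0.0011]), array([0.0995, 0.1078]), 0.4) z 5.261568017253095e-05
[ 16.2406  17.5264  -6.7303  -0.0008 -65.7459  63.5437] [0.5772 0.0017 0.2503] [179.9995   0.0026 -10.216 ]
```

View pics/w5.png

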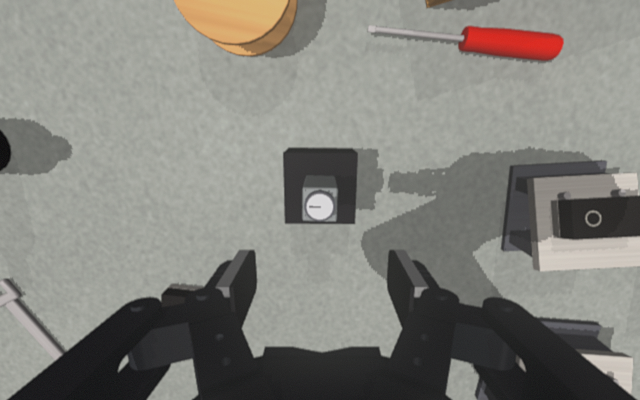

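```bash
python3 -m handwheel '[[0,-0.0025,0.04,0.006,0.5],[0,0,0.05,0,0.5],[0,0,0.04,0,0.5],[0,0,0.02,0,0.5],[0,0,0.007,0,0.5],[0,0,0,0,0.5],[0,0,0,0,-1],[0,0,0,0,-1],[0,0,0,0,-1],[0,0,0,0,-1]]' 30
```

```text
clock: 17.15
position: [0.5783, 0.0043, 0.0945]
tool_rot: [-180.0, -0.1, -10.7]
contact_force: [-0.4, 0.7, 5.8]
width: 0.0299
finger_force: 30.6
```

```bash
python3 -m handwheel '[[0,0,-0.015,0,-1],[0,0,-0.010,0,-1],[0.003,0,0,0,-1],[0.003,0,0,0,-1],[0.003,0,0,0,-1],[0.003,0,0,0,-1],[0.003,0,0,0,-1],[0.003,0,0,0,-1],[0.0015,0,0,0,-1],[0,0,0,0,-1]]' 30
cat > tilt.py <<'E'
from h import *
np.set_printoptions(precision=4,suppress=True)
def tilt(names=("scene","top")):
    o=bot.get_obs(); p=o["position"]; yaw=np.radians(o["tool_rot"][2]); tx=np.array([np.cos(yaw),np.sin(yaw),0]); ty=np.array([np.sin(yaw),-np.cos(yaw),0])
    for n in names:
        c=bot.capture(n); cv2.imwrite(f"pics/t_{n}_{o['clock']:.2f}.png",c["color"])
        G=cloud(c)-(p-[0,0,.003]); col=c["color"][c["depth"]>0]
        q=np.c_[G@tx,G@ty,G[:,2]]; m=(abs(q[:,0])<.05)&(abs(q[:,1])<.0145)&(abs(q[:,2])<.09); q,col=q[m],col[m]
        np.save(f"pics/t_{n}.npy",np.c_[q,col])
        print(n,len(q))
tilt(("scene","wrist"))
o=bot.get_obs(); print(o["contact_force"],o["ft_torque"])
im=[]
c=bot.capture("scene"); u,v=proj(c,o["position"]).astype(int); im.append(cv2.resize(c["color"][v-40:v+40,u-50:u+50],(400,320),interpolation=cv2.INTER_CUBIC))
c=bot.capture("wrist")["color"]; im.append(cv2.resize(c[100:356,160:480],(400,320)))
cv2.imwrite("pics/tilt%.2f.png"%o["clock"],np.hstack(im)); print("%.2f"%o["clock"])
E
python3 tilt.py
```

```text
clock: 18.4
position: [0.5941, 0.0002, 0.117]
tool_rot: [179.9, 0.4, -10.8]
contact_force: [-5.9, 0.5, 1.8]
width: 0.0297
finger_force: 30.3
scene 427
wrist 18605
[-5.4     0.8175  0.9462] [ 0.4385  1.7896 -0.0194]
18.50
```

View pics/tilt18.50.png

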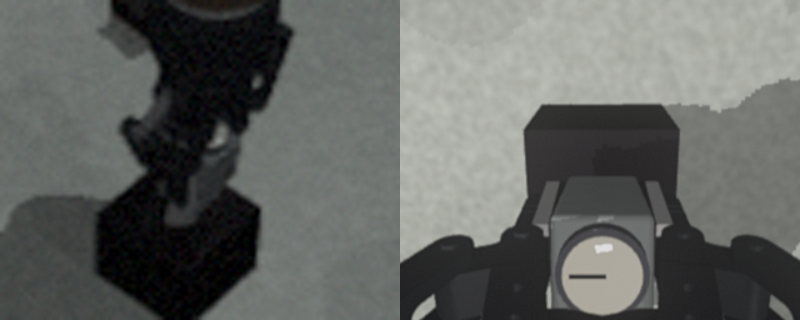

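```bash
cat > ang.py <<'E'
from h import *
import sys
np.set_printoptions(precision=4,suppress=True)
def planes():
    o=bot.get_obs(); p=o["position"]; yaw=np.radians(o["tool_rot"][2]); tx=np.array([np.cos(yaw),np.sin(yaw),0]); ty=np.array([np.sin(yaw),-np.cos(yaw),0])
    c=bot.capture("wrist"); G=cloud(c)-(p-[0,0,.003]); q=np.c_[G@tx,G@ty,G[:,2]]
    q=q[(abs(q[:,0])<.05)&(abs(q[:,1])<.0125)&(q[:,2]>-.045)&(q[:,2]<.06)]; rng=np.random.default_rng(0)
    for k in range(3):
        best=None
        for _ in range(300):
            a,b,d=q[rng.choice(len(q),3,False)]; n=np.cross(b-a,d-a); l=np.linalg.norm(n)
            if l<1e-7: continue
            m=abs((q-a)@(n/l))<.0008
            if best is None or m.sum()>best.sum(): best=m
        Q=q[best]; m0=Q.mean(0); n=np.linalg.svd(Q-m0,full_matrices=False)[2][2]; n*=np.sign(n[2])
        print("plane",len(Q),"mean",m0,"n",n,"lean about tool y: %.4f rad (top plane) / %.4f (front face)"%(np.arctan2(n[0],n[2]),np.arctan2(n[0],n[2])-np.sign(n[0])*np.pi/2),"side %.4f"%np.arctan2(n[1],n[2]))
        q=q[~best]
    print(o["position"],o["tool_rot"],"F",o["contact_force"])
planes()
E
python3 ang.py
```

```text
plane 3035 mean [ 0.0048 -0.0006  0.0346] n [ 0.2031 -0.0064  0.9791] lean about tool y: 0.2045 rad (top plane) / -1.3663 (front face) side -0.0065
plane 2028 mean [0.0135 0.0001 0.0059] n [-0.9811 -0.0011  0.1937] lean about tool y: -1.3759 rad (top plane) / 0.1949 (front face) side -0.0059
plane 1182 mean [ 0.0125 -0.0002  0.0453] n [0.9894 0.0133 0.1446] lean about tool y: 1.4256 rad (top plane) / -0.1452 (front face) side 0.0916
[0.5941 0.0002 0.117 ] [179.8721   0.4154 -10.8026] F [-5.4     1.5205  1.6154]
```

```bash
python3 -m handwheel '[[0.003,0,0,0,-1],[0.003,0,0,0,-1],[0.001,0,0,0,-1],[0,0,0,0,-1],[0,0,0,0,-1],[0,0,0,0,-1],[0,0,0,0,-1],[0,0,0,0,-1],[0,0,0,0,-1],[0,0,0,0,-1]]' 30; python3 ang.py
```

```text
clock: 19.9
position: [0.6005, -0.001, 0.1164]
tool_rot: [179.9, 0.5, -10.8]
contact_force: [-4.6, 1.9, 0.1]
width: 0.0296
finger_force: 30.2
plane 3208 mean [ 0.0066 -0.0001  0.0339] n [ 0.2767 -0.0028  0.9609] lean about tool y: 0.2804 rad (top plane) / -1.2904 (front face) side -0.0030
plane 1311 mean [ 0.014  -0.0001  0.0401] n [ 0.9785 -0.0305  0.2041] lean about tool y: 1.3652 rad (top plane) / -0.2056 (front face) side -0.1482
plane 1038 mean [ 0.0123 -0.0002  0.0024] n [-0.9568  0.0008  0.2908] lean about tool y: -1.2758 rad (top plane) / 0.2950 (front face) side 0.0028
[ 0.6005 -0.001   0.1164] [179.8679   0.4883 -10.817 ] F [-4.5847  1.872   0.1187]
```

```bash
python3 -m handwheel '[[0.001,0,0,0,-1],[0.0005,0,0,0,-1],[0,0,0,0,-1],[0,0,-0.01,0,-1],[0,0,-0.02,0,-1],[0,0,-0.03,0,-1],[0,0,-0.03,0,-1],[0,0,-0.03,0,-1],[0,0,0,0,-1],[0,0,0,0,-1]]' 30; python3 ang.py
python3 - <<'E'
from padm import *
c=bot.capture("top"); P,d=padpose(c)
for d in bot.regions_of("top","spot")[:3]: print(d["confidence"],d["xy"],pt(c,*d["xy"]))
E
```

```text
clock: 21.2
position: [0.6048, -0.0011, 0.2374]
tool_rot: [-180.0, 0.1, -10.8]
contact_force: [-0.9, 0.0, -2.0]
width: 0.0294
finger_force: 30.2
plane 3274 mean [ 0.0064 -0.0004  0.0341] n [ 0.284  -0.011   0.9588] lean about tool y: 0.2880 rad (top plane) / -1.2828 (front face) side -0.0115
plane 1282 mean [0.0142 0.     0.0401] n [0.9737 0.0144 0.2272] lean about tool y: 1.3415 rad (top plane) / -0.2293 (front face) side 0.0631
plane 920 mean [ 0.0114  0.0001 -0.0004] n [-0.9545 -0.0001  0.2983] lean about tool y: -1.2679 rad (top plane) / 0.3029 (front face) side -0.0004
[ 0.6048 -0.0011  0.2374] [-179.9921    0.0604  -10.7765] F [-0.9289  0.0322 -1.961 ]
pad top (plate frame) 219 (array([-0.0042, -0.0012]), array([0.0426, 0.0791]), 1.0) tilt [-0.0065 -0.0072] z 0.027994659516515932 u span [-0.0233  0.0168] v span [-0.0403  0.0381]
plate 237 (array([ 0.0014, -0.001 ]), array([0.0987, 0.1081]), 0.3) z 5.3447702888353625e-05
0.73 [401.6, 210.3] [ 0.4913 -0.2758  0.0937]
```

Run:
```python
from padm import *
o=bot.get_obs(); p=o["position"]; yaw=np.radians(o["tool_rot"][2]); T=np.c_[[np.cos(yaw),np.sin(yaw),0],[np.sin(yaw),-np.cos(yaw),0],[0,0,1]]
c=bot.capture("wrist"); G=(cloud(c)-(p-[0,0,.003]))@T; col=c["color"][c["depth"]>0].astype(int)
n=np.array([np.sin(.295),0,np.cos(.295)]); a=np.array([np.cos(.295),0,-np.sin(.295)])
m=(abs(G[:,0])<.03)&(abs(G[:,1])<.018)&(abs(G[:,2]-.034)<.015); h=G@n
D=G[m&(h>.03)&(h<.04)]; D2=D[:,:]; hd=np.median(D[col[m&(h>.03)&(h<.04)].min(1)>140]@n); print("dial height along axis",hd)
W=G[m&(abs(h-hd)<.0012)]; f=np.c_[W@a,W[:,1]]; print("dial: along tilt-x, y",rect(f),len(W))
F=G[(abs(G[:,1])<.008)&(abs(G@a-.012)<.004)&(h<.02)&(h>-.03)]; print("front face",np.median(F@a),len(F))
s=bot.capture("scene")
for k in("tip","tester"):
    for d in bot.boxes_of("scene",k)[:2]: print(k,d["confidence"],d["xy"])
ax=np.mean(rect(f)[0][0]); 
for e in(-.004,ax): print("pred tip tool frame from grasp",a*e+n*(hd-.112), "pixel",proj(s,p-[0,0,.003]+T@(a*e+n*(hd-.112))))
u,v=proj(s,p).astype(int); cv2.imwrite("pics/s6.png",cv2.resize(s["color"][v-35:v+65,u-65:u+65],(780,600),interpolation=cv2.INTER_CUBIC)); print(u-65,v-35)
# ring target
X=np.array([-np.cos(np.radians(7)),np.sin(np.radians(7)),0]); nn=np.array([-X[0]*np.sin(.3),-X[1]*np.sin(.3),np.cos(.3)]); x=X*np.cos(.3)+[0,0,np.sin(.3)]; y=np.cross(nn,x)
R=np.array([.4919,-.2722,.0605])+x*-.0052+y*-.0196+nn*.0283; print("ring",R,"n",nn)
for cam in("scene","top"):
    q=bot.capture(cam); print(cam,proj(q,R))
```

```text
dial height along axis 0.034550512727674135
dial: along tilt-x, y (array([-0.0024,  0.0022]), array([0.0329, 0.0262]), 65.7) 4179
front face 0.010958409594843552 492
tip 0.75 [422.7, 235.9]
tip 0.66 [246.0, 216.0]
tester 0.76 [356.8, 159.7]
pred tip tool frame from grasp [-0.0263 -0.     -0.0729] pixel [343.1826 177.5271]
pred tip tool frame from grasp [-0.0248 -0.     -0.0734] pixel [343.6621 177.9673]
288 124
ring [ 0.5075 -0.2544  0.086 ] n [ 0.2933 -0.036   0.9553]
scene [259.0395 258.3103]
top [394.678  205.5062]
```

View pics/s6.png

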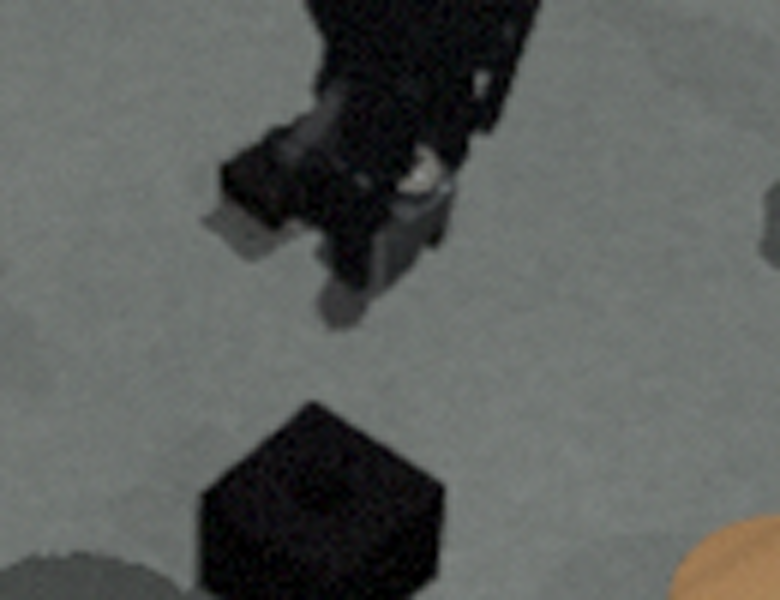

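```bash
python3 -c "
from h import *
plan((.5424,-.2587,.2374),-7,k=6,frm=(.6048,-.0011,.2374,-10.8))"
```

```text
from [ 0.6048 -0.0011  0.2374] -10.8 d [-0.0624 -0.2576  0.    ] turn 3.8 per row mm 44.2 deg 0.63
[-0.002, 0.044, -0.0, -0.007]
[-0.003, 0.044, -0.0, -0.007]
[-0.003, 0.044, -0.0, -0.007]
[-0.004, 0.044, -0.0, -0.007]
[-0.004, 0.044, -0.0, -0.007]
[-0.005, 0.044, -0.0, -0.007]
```

```bash
python3 -m handwheel '[[-0.002,0.044,0,-0.007,-1],[-0.003,0.044,0,-0.007,-1],[-0.003,0.044,0,-0.007,-1],[-0.004,0.044,0,-0.007,-1],[-0.004,0.044,0,-0.007,-1],[-0.005,0.044,0,-0.007,-1],[0,0,0.02,0,-1],[0,0,0.02,0,-1],[0,0,0.006,0,-1],[0,0,0,0,-1]]' 60
python3 ang.py
cat > seat.py <<'E'
from padm import *
# tester dial and pad in the same wrist picture, plate frame
o=bot.get_obs(); c=bot.capture("wrist"); P,dark=padpose(c); col=c["color"][c["depth"]>0].astype(int)
m=(abs(P[:,2]-.13)<.05)&(abs(P[:,1]+.0196)<.03)&(abs(P[:,0]+.005)<.03)
W=P[m&(col.min(1)>130)]
print("white dial pts",len(W),"rect",rect(W),"h",np.median(W[:,2])-.0283, "tilt",np.linalg.lstsq(np.c_[W[:,:2],np.ones(len(W))],W[:,2],rcond=None)[0][:2])
print("want dial centre (-.0052,-.0196), h .112 at touch; F",o["contact_force"],"pos",o["position"])
cv2.imwrite("pics/z%.2f.png"%o["clock"],c["color"]); print("%.2f"%o["clock"])
E
python3 seat.py
```

```text
clock: 22.9
position: [0.5425, -0.2584, 0.1923]
tool_rot: [180.0, 0.0, -7.0]
contact_force: [0.8, -0.3, -1.4]
width: 0.0291
finger_force: 63.9
plane 3243 mean [0.0064 0.     0.0341] n [0.2888 0.0073 0.9574] lean about tool y: 0.2930 rad (top plane) / -1.2778 (front face) side 0.0076
plane 1230 mean [0.0132 0.0002 0.0057] n [-0.9571 -0.0045  0.2898] lean about tool y: -1.2768 rad (top plane) / 0.2940 (front face) side -0.0155
plane 1075 mean [ 0.0129 -0.0001  0.0438] n [0.9777 0.0507 0.2039] lean about tool y: 1.3652 rad (top plane) / -0.2056 (front face) side 0.2436
[ 0.5425 -0.2584  0.1923] [179.9825   0.0177  -6.9516] F [ 0.7949 -0.2722 -1.428 ]
pad top (plate frame) 2116 (array([-0.0059,  0.0001]), array([0.0787, 0.0388]), 90.0) tilt [ 0.0015 -0.0024] z 0.028152834711138233 u span [-0.0252  0.0103] v span [-0.0385  0.0391]
plate 3979 (array([-0.01  , -0.0004]), array([0.08  , 0.1094]), 0.0) z 0.00017244604933009395
white dial pts 3249 rect (array([-0.0074, -0.0262]), array([0.0448, 0.0247]), 72.7) h 0.14429002951624545 tilt [0.1525 0.0746]
want dial centre (-.0052,-.0196), h .112 at touch; F [ 0.6482  0.7301 -1.4738] pos [ 0.5429 -0.2584  0.193 ]
22.95
```

```bash
cat >> seat.py <<'E'
W=P[m&(abs(P[:,2]-.0283-np.median(W[:,2])+.0283)<.0012)&(col.min(1)>90)]
im=np.zeros((600,600),np.uint8); ij=((W[:,:2]-[-.0052,-.0196])*1e4+300).astype(int); ok=(abs(ij-300)<299).all(1); im[ij[ok,1],ij[ok,0]]=255
im=cv2.morphologyEx(cv2.morphologyEx(im,cv2.MORPH_CLOSE,np.ones((15,15))),cv2.MORPH_OPEN,np.ones((61,61)))
cs=cv2.findContours(im,cv2.RETR_EXTERNAL,cv2.CHAIN_APPROX_NONE)[0]
for k in cs:
    (x_,y_),r=cv2.minEnclosingCircle(k); print("dial circle off ring (u,v) mm",(x_-300)/10,(y_-300)/10,"r",r/10)
E
python3 seat.py
```

```text
pad top (plate frame) 2119 (array([-0.006 , -0.0001]), array([0.079 , 0.0397]), 89.1) tilt [ 0.0016 -0.0009] z 0.028143830061299658 u span [-0.0253  0.0109] v span [-0.0385  0.0392]
plate 3998 (array([-0.0093, -0.0005]), array([0.0817, 0.1095]), 0.1) z 0.00013942155777310692
white dial pts 3251 rect (array([-0.0075, -0.0269]), array([0.0455, 0.025 ]), 73.4) h 0.14464058750933365 tilt [0.1394 0.067 ]
want dial centre (-.0052,-.0196), h .112 at touch; F [ 0.5253  0.2826 -1.7147] pos [ 0.543  -0.2584  0.1933]
23.00
dial circle off ring (u,v) mm 1.0056793212890625 -0.2210296630859375 r 11.702875518798828
```

```bash
ls -t pics/z*|head -1; cp $(ls -t pics/z*|head -1) pics/zz.png
```

```text
pics/z23.00.png
```

View pics/zz.png

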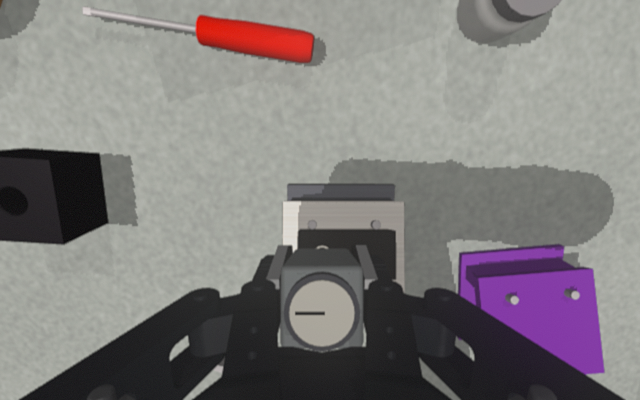

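Pad is against both pins (312,225),(375,225); ring edge shows at (322,247); tester aligned over it. Approaching along the plate normal.

```bash
python3 -m handwheel '[[-0.003,0,0.0096,0,-1],[-0.003,0,0.0096,0,-1],[-0.002,0,0.0066,0,-1],[-0.0003,0,0.001,0,-1],[-0.0003,0,0.001,0,-1],[-0.0003,0,0.001,0,-1],[-0.0003,0,0.001,0,-1],[0,0,0,0,-1],[0,0,0,0,-1],[0,0,0,0,-1]]'
python3 seat.py
```

```text
clock: 24.3
position: [0.5333, -0.2573, 0.1626]
tool_rot: [180.0, -0.0, -7.0]
contact_force: [0.8, 1.0, -1.2]
width: 0.0294
finger_force: 63.9
pad top (plate frame) 2675 (array([-0.0058, -0.    ]), array([0.0794, 0.0399]), 89.8) tilt [ 0.0129 -0.0017] z 0.028043418857525017 u span [-0.0256  0.0107] v span [-0.0389  0.0393]
plate 4869 (array([-0.0118, -0.0006]), array([0.0762, 0.1105]), 0.0) z 0.00016572420147533144
white dial pts 3258 rect (array([-0.005 , -0.0256]), array([0.0464, 0.022 ]), 82.7) h 0.11250922554749751 tilt [0.0876 0.0038]
want dial centre (-.0052,-.0196), h .112 at touch; F [ 0.7667  0.9535 -1.1593] pos [ 0.5333 -0.2573  0.1626]
24.30
dial circle off ring (u,v) mm 1.0390533447265624 -0.6486968994140625 r 11.401009368896485
```

```bash
python3 -m handwheel '[[-0.0003,0,0.001,0,-1],[0,0,0,0,-1],[-0.0003,0,0.001,0,-1],[0,0,0,0,-1],[-0.0003,0,0.001,0,-1],[0,0,0,0,-1],[0,0,0,0,-1],[0,0,0,0,-1],[0,0,0,0,-1],[0,0,0,0,-1]]'
python3 seat.py
```

```text
clock: 25.6
position: [0.5324, -0.2572, 0.1595]
tool_rot: [180.0, -0.0, -7.0]
contact_force: [0.9, -0.1, 0.8]
width: 0.0296
finger_force: 64.0
pad top (plate frame) 2682 (array([-0.0058, -0.    ]), array([0.079 , 0.0395]), 89.6) tilt [ 0.0039 -0.0026] z 0.028144084413903717 u span [-0.0253  0.0107] v span [-0.0386  0.039 ]
plate 4930 (array([-0.0125, -0.0006]), array([0.0761, 0.1099]), 0.0) z 0.00017684994406319253
white dial pts 3245 rect (array([-0.0051, -0.0253]), array([0.0453, 0.0222]), 81.7) h 0.10928731982880238 tilt [0.0781 0.0001]
want dial centre (-.0052,-.0196), h .112 at touch; F [ 0.8799 -0.0623  0.7896] pos [ 0.5324 -0.2572  0.1595]
25.60
dial circle off ring (u,v) mm 1.02684326171875 -0.602105712890625 r 11.414900970458984
```

```bash
python3 -m handwheel '[[-0.0003,0,0.001,0,-1],[0,0,0,0,-1],[-0.0003,0,0.001,0,-1],[0,0,0,0,-1],[-0.0001,0,0.0003,0,-1],[0,0,0,0,-1],[0,0,0,0,-1],[0,0,0,0,-1],[0,0,0,0,-1],[0,0,0,0,-1]]'
python3 seat.py; python3 ang.py
```

```text
clock: 26.9
position: [0.5317, -0.2571, 0.1572]
tool_rot: [180.0, -0.0, -7.0]
contact_force: [0.7, -0.5, 1.6]
width: 0.0291
finger_force: 64.1
pad top (plate frame) 2737 (array([-0.0057, -0.0002]), array([0.0793, 0.0399]), 89.6) tilt [ 0.0018 -0.0011] z 0.028112146347585455 u span [-0.0254  0.0113] v span [-0.0385  0.039 ]
plate 4978 (array([-0.0127, -0.0008]), array([0.0753, 0.1106]), 0.0) z 0.00017106417575509203
white dial pts 3248 rect (array([-0.0049, -0.0255]), array([0.0461, 0.0221]), 81.9) h 0.1068835405735725 tilt [0.0789 0.0169]
want dial centre (-.0052,-.0196), h .112 at touch; F [ 0.6875 -0.5054  1.5889] pos [ 0.5317 -0.2571  0.1572]
26.90
dial circle off ring (u,v) mm 1.031787109375 -0.575054931640625 r 11.409976959228516
plane 3331 mean [ 0.0063 -0.0003  0.034 ] n [ 0.2836 -0.0002  0.9589] lean about tool y: 0.2875 rad (top plane) / -1.2832 (front face) side -0.0002
plane 1248 mean [0.0144 0.0005 0.0395] n [0.9771 0.0172 0.2122] lean about tool y: 1.3570 rad (top plane) / -0.2138 (front face) side 0.0811
plane 922 mean [ 0.0115  0.0001 -0.0002] n [-0.9552  0.0003  0.296 ] lean about tool y: -1.2703 rad (top plane) / 0.3005 (front face) side 0.0010
[ 0.5317 -0.2571  0.1572] [179.9985  -0.0122  -6.9717] F [ 0.8146 -0.0311  1.5168]
```

```bash
python3 -c "
from rig import bot
print(bot.finish_job())"
```

```text
the job is handed in; nothing more can be done
None
```

The job is handed in: the long pad lies flat on the small grey rest, ring side up against both pins and about 1 mm off centre. The tester is still in the gripper, pressed on the ring about 5 mm in (half way), within about 0.5° of square and about 1 mm of the ring's middle by the last camera measurement. It took about 27 s of the 51 s, and nothing else on the bench was moved.

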